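# Lengthen the telescopic guard rail by one hole

## Robot

A 7-joint arm with a two-finger parallel gripper is mounted at the origin on the work surface. World frame = base frame: x ahead of the robot, y to its left, z up, the work surface at z = 0. Lengths are in mm, angles in degrees, forces in N, time in s.
With the tool pointing down it reaches from about 400 to 850 mm from the base axis. Payload 4.4 kg.
Tool frame: the origin (TCP) lies at the very end of the fingers, on their centre line; the grasp point (between the pads) lies 19 mm behind it; z points along the fingers, x is the direction in which the jaws open and shut, and the axes are right-handed (so a half turn about z gives the same grasp; the last joint's range is limited). The gripper opens to 94 mm and grips with 3 to 60 N. Pads are 16 mm wide; open, the fingers measure 119 mm over their backs; the gripper's body (75 mm by 177 mm) begins 78 mm behind the grasp point.
Start: joints at [-70.233, 36.005, 2.206, 86.941, -1.547, 57.084, -1.146], TCP at [259.551, 595.946, 205.478] pointing down, gripper open.
Joint ranges: [-175.42, 175.42], [-21.48, 121.26], [-71.46, 75.88], [10.55, 141.38], [-63.04, 243.04], [13.31, 113.54], [-168.57, 168.57]. Speed limits (degrees/s): [147.25, 147.25, 180, 180, 180, 180, 180].

## Interface

Orientations are given as [roll, pitch, yaw] about the fixed x, y, z axes, in that order (R = Rz(yaw) Ry(pitch) Rx(roll)).
In Python, from station import r gives the robot as it stands.
- The arm moves only by the shell command python3 -m pendant 'ROWS'. ROWS is a JSON object of lists of equal length, an entry for each row: "jaw": the closure, from -1 (fully open) to 1 (shut); "linear": the shift along the tool's x, y, z scaled (see below), a list of three; "rot": the turn, a rotation vector about the tool's x, y, z scaled (see below), a list of three. A call has 1 to 12 rows; each row is the pose to reach, as a shift and turn from the pose commanded when the call began, along the tool's axes at that moment, turning the shorter way round; what a row does not reach only later rows make up. The controller multiplies each number of a shift by 100 mm and each number of a turn by 180 degrees. A row lasts 1/10 s, in which the tool goes at most 50 mm and 8.59 degrees, less where a joint would pass 70% of its speed; a pose out of reach is approached as far as the arm can. A call with a number of a shift or a turn outside -1 to 1 is refused whole. A call with a gripper value outside its range is refused whole. The fingers move at their own pace and stop on an object; the grip force is fixed at half the most. Time passes only in rows, so rows that repeat a pose let the fingers close. It gives the time, the measured TCP pose, the force and the opening at its end, in the units of the state.
- r.state(): the state, without advancing time (a new reading comes with each control period).
- r.get_image(name): name is "side" or "top"; returns (picture, depth): 420x560x3 uint8, red, green, blue; 420x560 float32, mm along the optical axis (not along the pixel's ray), 0 where there is no reading.
- r.camera_info(name): a dict with "fx", "fy", "cx", "cy" (pixels), "view" (4x4, takes a point from world to camera coordinates). Camera axes: x right, y down, z forward; pixel columns grow to the right and rows downward; lengths in mm; the calibration is good to about 2 mm. A picture is of the moment at which its call begins. camera_info takes no time and is no camera call.
- r.sign_off(): hands the job in, once; it reports no verdict.
The state is a dict: "clock": time; "joints": joint angles; "qd": joint speeds; "joint_torque": joint torques, N m; "ee_pos": TCP position; "eef_rot": TCP orientation; "wrist_force": force on the tool from outside, world axes, zero at the start; "moment": the same for the moment, N m; "width": finger opening in mm.
Only numpy, scipy, OpenCV 4.12 (cv2) and the standard library are available. Lean on these libraries where they do the work, as an engineer would, in place of code of your own. Each camera call takes 0.05 s, during which the arm holds its last target.

## Task

The guard rail on the windowsill is one hole too short: press its brass spring pin flush and slide the blue sleeve towards the eyelet post until the pin clicks up into the sleeve's next hole, so that the steel rod end has gone through the eyelet. Feel for the click and stop there, since hauling on against the pin bends it. Then let go of the rail. Do not knock over or shift the other things on the sill.

Things in the scene. Friction and masses are not known exactly. Their poses are not given: they have to be found in the camera images.
- guard_rail: Fixed wooden base of the rail, 70 mm wide (x), 400 long (y), 12 thick. Origin on its underside, below the pin; +y level along the bar to the eyelet. A post with a dark clamp block (50 x 36 x 50 mm) holds the bar 180 mm from the pin at the -y end; the eyelet post stands 170 mm from it at the +y end. Between the posts the space under the bar is empty down to the base.
- bar: Fixed aluminium inner bar, 20 mm square, level, inside the sleeve; centre line 140 mm above the sill. Origin on the centre line at the pin. y: along the bar to the eyelet (the way the sleeve slides). x: where the pin points, to the robot's right and away, 35 degrees up from level. z: 35 degrees from vertical, leaning left. Bar and sleeve are rolled with these axes: faces look to +x (pin) and -x.
- sleeve (a joint): Slide of the blue sleeve, m: 0 at the start (pin in the first hole, under 1 mm off, 1.5 mm of play), growing to the eyelet, mechanical end 0.082, drag 2 N. Locked while the pin stands in a hole. The second hole is 46 to 72 mm from the first, on the clamp side; it differs from bar to bar. When it reaches the pin and is not covered, the spring lifts the pin and the sleeve stops dead.
- pin (a joint): How far the brass pin is pressed in, m: 0 fully out (10 mm round head, 5 mm proud of the sleeve), 0.005 flush with the sleeve, 0.007 under its wall, at most 0.0095. Spring: 4 N out, 8 N flush. The pin sits on the fixed bar, not on the sleeve. Pressed flush, its round head is pushed under the wall by the hole's edge at some 15 N of pull, and stays under once 10 mm have been slid.
- pin_seat (a joint): How far the pin is bent sideways along the bar by the sleeve, m: 0 = straight, + towards the eyelet. It springs back with 18 N per mm; 2 mm (36 N) counts as bent. Running under the wall takes under 1.2 mm; a stop at 10 to 20 N of pull is a good click.
- first_hole (a point): Centre of the first 13 mm square hole in the +x face of the blue steel sleeve: 26 mm square outside, 2 mm walls, from 110 mm on the clamp side of this hole to 80 mm on the eyelet side. Fingers pointing along the bar's -z (down, 35 degrees off vertical) and closing along its x take the sleeve flat on both faces; over the pin, the pad on the +x side presses it flush as it closes.
- pin_tip (a point): Top of the pin's round head, 18 mm from the bar's centre line when out.
- rod_tip (a point): End of the 8 mm steel rod on the sleeve's end; at the start about 20 mm short of the eyelet.
- eyelet (a point): Centre of the steel eyelet (16 mm hole, axis along the bar) on its post, 140 mm above the sill.
- menorah: Steel menorah, 230 mm wide, 205 mm tall, bystander left of the rail. Origin under its base.
- jar: Frosted glass jar with screw lid, 72 mm across, 85 mm tall, bystander on the pin's side of the rail. Origin under its base.
- dreidel: Plywood dreidel lying down, 30 mm square, 66 mm long, bystander. Origin under its middle.
- matchbox: Red matchbox lying flat, 36 x 56 x 15 mm, bystander by the clamp post, on the side away from the pin. Origin under its middle.
- tray: White enamel tray, 200 x 260 x 22 mm, fixed, bystander. Origin under its middle.
- candle_box: Flat cardboard candle box 70 x 120 x 30 mm in the tray, bystander. Origin under its middle.
- mug: Blue mug, 76 mm across, 85 mm tall, bystander. Origin under its base.
- planter: Terracotta pot, 110 mm across, 90 mm tall, bystander. Origin under its base.

How it is judged:
By the outcome, as a careful person would: the job done as asked, in the order asked, and still so for the second after the job is handed in, with the robot touching nothing.
It also fails if it takes over 29 s, if anything falls off the work surface, if the arm or the gripper's body presses on something with over 40 N, if the wrist force passes 120 N, or if a joint passes its speed limit or range.

## Working session

There is one attempt and no reset: what is moved stays moved. The work goes in short steps, Python scripts to look and compute and a shell command to move; the robot and the scene stay as the last step left them, time stands still between calls to the robot, and variables do not carry over. Pictures are saved under pics/ and viewed, and the job is handed in when it is done.

```bash
ls; mkdir -p pics; python3 - <<'E'
from station import r
import cv2,numpy as np
s=r.state();print(s)
for n in("side","top"):
    im,d=r.get_image(n);cv2.imwrite(f"pics/{n}0.png",im[:,:,::-1]);np.savez(f"pics/{n}0.npz",im=im,d=d)
    print(n,r.camera_info(n))
E
```

```text
pics
{'clock': 0.0, 'joints': array([-70.23296503,  36.05643922,   2.20261103,  86.99465854,
        -1.54565315,  57.08302215,  -1.14708692]), 'qd': array([-0.02359447,  0.01178811,  0.01552064, -0.088091  ,  0.02310755,
       -0.01613083, -0.08481584]), 'joint_torque': array([-4.29826478e-04, -5.49707723e+01,  1.14344303e+00, -1.86644465e+01,
       -5.21714170e-02,  2.34861189e-02,  1.50780329e-04]), 'ee_pos': array([259.2934914 , 595.33386025, 204.58963797]), 'eef_rot': array([1.79997633e+02, 1.04413318e-01, 6.64624469e+01]), 'wrist_force': array([ 0.03706788,  0.20771754, -0.39953331]), 'moment': array([-0.0172784 , -0.02038441, -0.0501922 ]), 'width': 93.79281878965476}
side {'fx': 389.16881138205116, 'fy': 389.16881138205116, 'cx': 273.9915229534454, 'cy': 213.54647208301816, 'view': array([[ 9.98935271e-01, -4.59499306e-02,  4.11449317e-03,
        -5.77700819e+02],
       [-3.08101494e-02, -7.30855438e-01, -6.81836537e-01,
         6.76619389e+01],
       [ 3.43374413e-02,  6.80983797e-01, -7.31492999e-01,
         1.05188199e+03],
       [ 0.00000000e+00,  0.00000000e+00,  0.00000000e+00,
         1.00000000e+00]])}
top {'fx': 518.9970045511305, 'fy': 518.9970045511305, 'cx': 269.4952912568985, 'cy': 220.85573161184416, 'view': array([[ 1.26400295e-03, -9.99981312e-01, -5.98144433e-03,
        -1.53260539e+01],
       [-9.88785658e-01, -3.56558569e-04, -1.49341202e-01,
         5.71663941e+02],
       [ 1.49336278e-01,  6.10313409e-03, -9.88767631e-01,
         1.54777091e+03],
       [ 0.00000000e+00,  0.00000000e+00,  0.00000000e+00,
         1.00000000e+00]])}
```

View pics/side0.png

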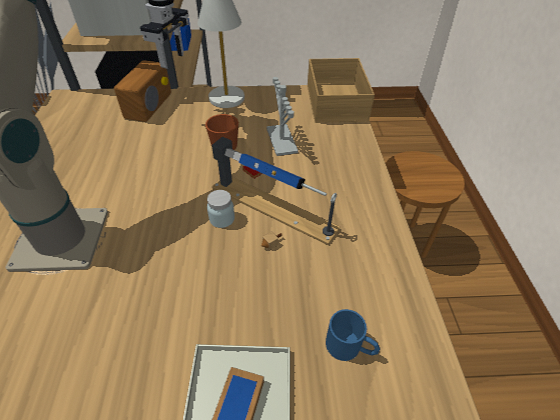

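View pics/top0.png

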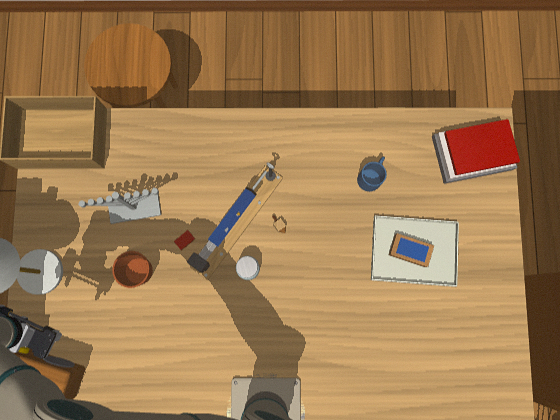

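```bash
cat > h.py <<'E'
import numpy as np,cv2
from station import r
def ray(n,u,v):
    c=r.camera_info(n);V=np.array(c['view']);R=V[:3,:3];t=V[:3,3]
    d=R.T@np.array([(u-c['cx'])/c['fx'],(v-c['cy'])/c['fy'],1]);return -R.T@t,d
def onz(n,u,v,z):
    o,d=ray(n,u,v);return o+d*(z-o[2])/d[2]
def dep(n,u,v,D):
    o,d=ray(n,u,v);return o+d*D
def tri(a,b):
    (o1,d1),(o2,d2)=ray('side',*a),ray('top',*b)
    s=np.linalg.lstsq(np.c_[d1,-d2],o2-o1,rcond=None)[0]
    p,q=o1+s[0]*d1,o2+s[1]*d2;return (p+q)/2,np.linalg.norm(p-q)
def proj(n,p):
    c=r.camera_info(n);V=np.array(c['view']);q=V[:3,:3]@p+V[:3,3]
    return np.array([c['fx']*q[0]/q[2]+c['cx'],c['fy']*q[1]/q[2]+c['cy']])
E
python3 - <<'E'
from h import *
for n,(x0,x1,y0,y1) in dict(side=(200,350,130,250),top=(180,300,145,280)).items():
    f=np.load(f"pics/{n}0.npz");im=f['im']
    c=im[y0:y1,x0:x1,::-1];k=5 if n=='side' else 4
    cv2.imwrite(f"pics/{n}crop.png",cv2.resize(c,None,fx=k,fy=k,interpolation=cv2.INTER_CUBIC))
    hsv=cv2.cvtColor(im,cv2.COLOR_RGB2HSV)
    m=cv2.inRange(hsv,(105,120,50),(125,255,255));M=np.zeros_like(m);M[y0:y1,x0:x1]=m[y0:y1,x0:x1]
    v,u=np.nonzero(M);P=np.array([dep(n,a,b,f['d'][b,a]) for a,b in zip(u,v) if f['d'][b,a]>0])
    P=P[(P[:,2]>100)&(P[:,2]<180)]
    ctr=P.mean(0);w=np.linalg.svd(P-ctr)[2][0];t=(P-ctr)@w
    print(n,len(P),ctr,w,t.min(),t.max(), cv2.minAreaRect(np.c_[u,v].astype(np.float32)))
E
```

```text
side 644 [570.25093856  87.00269759 148.46971026] [ 0.80750659 -0.58985723  0.00124781] -96.49325007210912 87.30420031494077 ((269.5, 170.00001525878906), (64.20885467529297, 11.16104793548584), 23.198591232299805)
top 708 [567.25162607  93.82974614 148.98592791] [-0.80995633  0.58648955 -0.00086516] -91.16842981755725 89.87965532719912 ((231.53463745117188, 216.78160095214844), (12.01484203338623, 63.41374588012695), 36.65610885620117)
```

```bash
sleep 1; ls pics
```

```text
side0.npz
side0.png
sidecrop.png
top0.npz
top0.png
topcrop.png
```

View pics/sidecrop.png

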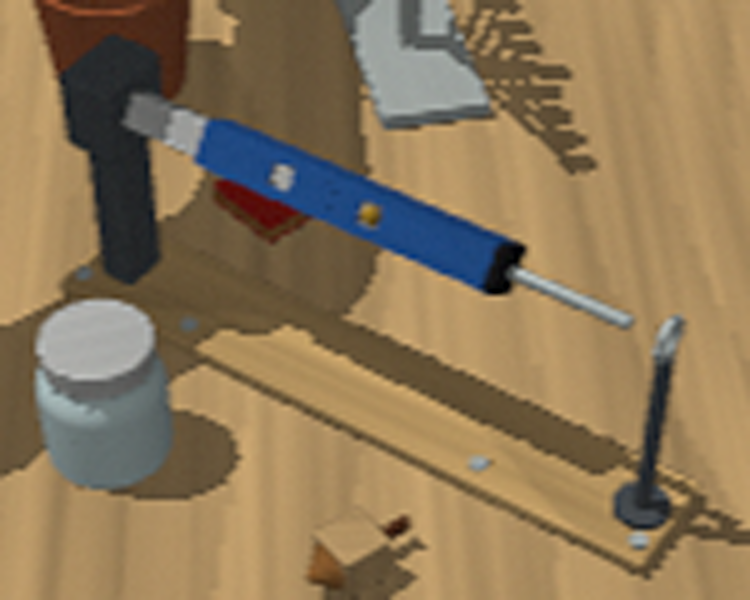

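View pics/topcrop.png

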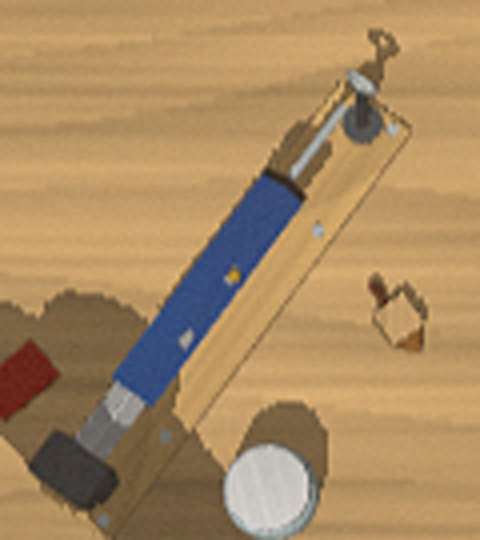

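```bash
python3 - <<'E'
from h import *
S=lambda x,y:(x/5+200-.4,y/5+130-.4); T=lambda x,y:(x/4+180-.375,y/4+145-.375)
pts=dict(pin=(S(370,214),T(233,275)),hole2=(S(283,178),T(186,339)),rodtip=(S(629,321),T(347,106)),
 eye=(S(671,337),T(362,84)),rodbase=(S(514,272),T(294,178)))
for k,(a,b) in pts.items(): print(k,*[np.round(q,1) for q in tri(a,b)])
# depth at pin
for n,k in(('side',0),('top',1)):
    f=np.load(f"pics/{n}0.npz")
    for q in('pin','hole2'):
        u,v=pts[q][k];D=np.median(f['d'][int(round(v))-1:int(round(v))+2,int(round(u))-1:int(round(u))+2]);print(n,q,dep(n,u,v,D).round(1))
th=np.deg2rad(35)
for w in([.8075,-.5899,0],[.81,-.5865,0]):
    y=np.array(w);h=np.array([y[1],-y[0],0]);x=np.cos(th)*h+np.sin(th)*np.array([0,0,1]);z=np.cross(x,y);print(x,y,z)
    P=tri(*pts['pin'])[0];print('barO',P-17.5*x)
# front (blue) silhouette in both: min-area-rect axis, extents; bystander positions
for nm,(u,v),zz in(('menorah base',(135,207),5),('men L',(82,204),200),('men R',(158,196),200),('jar',(248,267),85),('planter',(132,268),90),('match',(184,240),15)):
    print(nm,onz('top',u,v,zz).round(0))
f=np.load('pics/top0.npz');
for u,v in((82,204),(100,200),(120,197),(145,192),(157,188),(135,200),(110,190)): print(u,v,dep('top',u,v,f['d'][v,u]).round())
E
```

```text
pin [578.7  75.3 149.2] 2.9
hole2 [533.3 108.6 146.9] 4.0
rodtip [703.8  -6.2 145.5] 2.7
eye [721.9 -17.1 144. ] 5.3
rodbase [650.3  32.  145.3] 2.5
side pin [580.   73.3 151.2]
side hole2 [535.3 110.9 145.6]
top pin [577.  75. 151.]
top hole2 [531.7 108.6 144.2]
[-0.48321779 -0.66146528  0.57357644] [ 0.8075 -0.5899  0.    ] [0.33835274 0.46316297 0.81918339]
barO [587.18536637  86.84383745 139.11845032]
[-0.48043267 -0.66351316  0.57357644] [ 0.81   -0.5865  0.    ] [0.33640258 0.46459691 0.81921942]
barO [587.13662682  86.87967536 139.11845032]
menorah base [621. 410.   5.]
men L [595. 505. 200.]
men R [618. 294. 200.]
jar [428.  48.  85.]
planter [424. 389.  90.]
match [516. 251.  15.]
82 204 [599. 513. 178.]
100 200 [611. 463. 178.]
120 197 [617. 403. 189.]
145 192 [634. 336. 179.]
157 188 [684. 344.  -2.]
135 200 [626. 386.  96.]
110 190 [677. 493.   1.]
```

```bash
python3 - <<'E'
from h import *
f=np.load('pics/top0.npz');im=f['im'];cv2.imwrite('pics/men.png',cv2.resize(im[160:290,60:290,::-1],None,fx=3.4,fy=3.4,interpolation=cv2.INTER_CUBIC))
E
```

```text
(no output)
```

View pics/men.png

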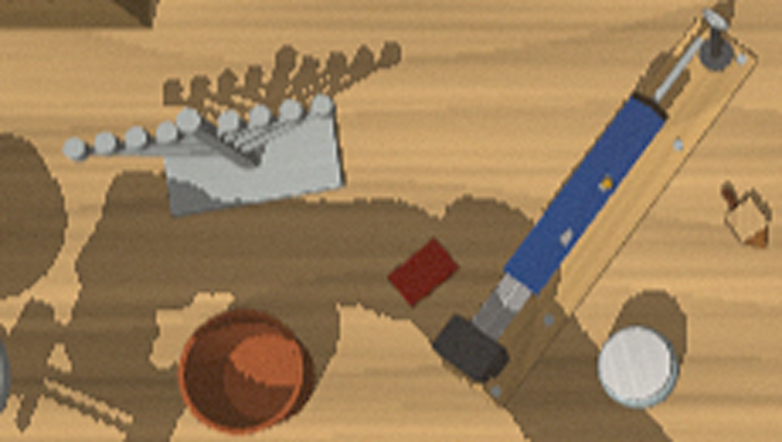

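```bash
python3 - <<'E'
from h import *
res={}
for n,(x0,x1,y0,y1) in dict(side=(200,350,130,250),top=(180,300,145,280)).items():
    im=np.load(f"pics/{n}0.npz")['im']
    hsv=cv2.cvtColor(im,cv2.COLOR_RGB2HSV);m=cv2.inRange(hsv,(105,110,40),(128,255,255))
    M=np.zeros_like(m);M[y0:y1,x0:x1]=m[y0:y1,x0:x1]
    M=cv2.morphologyEx(M,cv2.MORPH_CLOSE,np.ones((5,5)))
    k,l,s,c=cv2.connectedComponentsWithStats(M);i=1+s[1:,4].argmax();M=l==i
    v,u=np.nonzero(M);P=np.c_[u,v].astype(float);ctr=P.mean(0);w=np.linalg.svd(P-ctr)[2][0];
    nn=np.array([-w[1],w[0]]);t=(P-ctr)@w;q=(P-ctr)@nn
    E={-1:[],1:[]}
    for a in np.arange(t.min()+6,t.max()-6,1.):
        b=abs(t-a)<.6
        E[-1].append((a,q[b].min()-.5));E[1].append((a,q[b].max()+.5))
    O=np.array([587.2,86.9]);
    for sg in(-1,1):
        A=np.array(E[sg]);k=np.polyfit(A[:,0],A[:,1],1)
        pa=[ctr+w*a+nn*np.polyval(k,a) for a in(t.min()+6,t.max()-6)]
        z=143.2 if True else 0
        for zz in(143.2,136.8):
            g=[onz(n,*p,zz)[:2] for p in pa];d=g[1]-g[0];d/=np.linalg.norm(d)
            if d[0]<0:d=-d
            L=[(p-O)@np.array([.589,.808]) for p in g]
            print(n,sg,zz,np.round(d,4),'lat rel O at ends',np.round(L,1),'along',[round((p-O)@np.array([.808,-.589]),1) for p in g],'std',np.std(A[:,1]-np.polyval(k,A[:,0])).round(2))
E
```

```text
side -1 143.2 [ 0.8097 -0.5868] lat rel O at ends [15.6 16. ] along [np.float64(-103.6), np.float64(51.0)] std 0.26
side -1 136.8 [ 0.8097 -0.5868] lat rel O at ends [21.9 22.4] along [np.float64(-108.6), np.float64(47.5)] std 0.26
side 1 143.2 [ 0.8114 -0.5844] lat rel O at ends [-25.6 -24.8] along [np.float64(-88.0), np.float64(62.2)] std 0.3
side 1 136.8 [ 0.8114 -0.5844] lat rel O at ends [-19.6 -18.8] along [np.float64(-92.8), np.float64(58.8)] std 0.3
top -1 143.2 [ 0.8122 -0.5834] lat rel O at ends [-22.4 -23.4] along [np.float64(55.0), np.float64(-93.4)] std 0.37
top -1 136.8 [ 0.8122 -0.5834] lat rel O at ends [-21.5 -22.5] along [np.float64(55.9), np.float64(-93.2)] std 0.37
top 1 143.2 [ 0.8098 -0.5867] lat rel O at ends [12.2 11.8] along [np.float64(55.5), np.float64(-93.2)] std 0.28
top 1 136.8 [ 0.8098 -0.5867] lat rel O at ends [13.3 12.9] along [np.float64(56.4), np.float64(-93.0)] std 0.28
```

```bash
cat >> h.py <<'E'
from scipy.spatial.transform import Rotation as Ro
y_=np.array([.809,-.588,0]);y_/=np.linalg.norm(y_)
h_=np.array([y_[1],-y_[0],0]);t_=np.deg2rad(35)
x_=np.cos(t_)*h_+np.sin(t_)*np.array([0,0,1.]);z_=np.cross(x_,y_)
O_=np.array([585.3,84.2,140.])
RT=Ro.from_matrix(np.c_[-x_,y_,-z_])
def cur():
    s=r.state();return s,np.array(s['ee_pos']),Ro.from_euler('xyz',s['eef_rot'],degrees=True)
def todo(P):
    s,p,R=cur()
    print('t',round(s['clock'],2),'tcp',p.round(1),'shift',(R.inv().apply(P-p)/100).round(3),'rot',((R.inv()*RT).as_rotvec()/np.pi).round(4),
    'bar frame tcp',np.round([(p-O_)@x_,(p-O_)@y_,(p-O_)@z_],1),'F bar',np.round([np.dot(s['wrist_force'],a) for a in(x_,y_,z_)],1),'w',round(s['width'],1),'j',np.round(s['joints'],0))
E
python3 -m pendant '{"jaw":[-1,-1,-1,-1],"linear":[[0,0,-0.5],[-0.2,0.4,-1],[-0.4,0.7,-1],[-0.5,1,-1]],"rot":[[0,0,0],[0,0,0],[0,0,0],[0,0,0]]}'
python3 -c "
from h import *
todo(O_+100*z_)"
```

```text
clock: 0.5
ee_pos: [333.6, 508.5, 308.2]
eef_rot: [179.9, -0.2, 66.4]
wrist_force: [-0.4, -0.4, -0.4]
width: 93.7
t 0.5 tcp [333.6 508.5 308.2] shift [-2.322  4.128  0.863] rot [ 0.0215 -0.1949  0.0666] bar frame tcp [ -63.4 -453.1  249.7] F bar [ 0.2 -0.1 -0.6] w 93.7 j [-61.  27.   3.  86.  -2.  67.   8.]
```

```bash

python3 -m pendant '{"jaw":[-1,-1,-1],"linear":[[-0.2,0.4,-0.05],[-0.4,0.8,-0.1],[-0.5,1,-0.1]],"rot":[[0,0,0],[0,0,0],[0,0,0]]}'
python3 -m pendant '{"jaw":[-1,-1,-1],"linear":[[-0.2,0.4,0],[-0.4,0.8,0],[-0.6,1,0]],"rot":[[0,-0.04,0.01],[0,-0.08,0.02],[0.01,-0.1,0.03]]}'
python3 -c "
from h import *
todo(O_+100*z_)"
```

```text
clock: 0.8
ee_pos: [406.4, 420.3, 316.0]
eef_rot: [179.9, 0.0, 66.2]
wrist_force: [0.9, -0.1, -0.5]
width: 93.8
clock: 1.1
ee_pos: [472.1, 328.8, 314.4]
eef_rot: [-179.0, 18.3, 61.1]
wrist_force: [-0.2, -0.2, -0.4]
width: 93.9
t 1.1 tcp [472.1 328.8 314.4] shift [-0.683  2.264  1.162] rot [ 0.0125 -0.0922  0.0363] bar frame tcp [  -7.5 -235.4  218.1] F bar [-0.  -0.  -0.5] w 93.9 j [-46.  35.   8.  73.   1.  89.  23.]
```

```bash

python3 -m pendant '{"jaw":[-1,-1,-1],"linear":[[-0.1,0.4,0],[-0.2,0.8,0.1],[-0.3,1,0.1]],"rot":[[0,0,0.01],[0.01,-0.02,0.02],[0.01,-0.04,0.03]]}'
python3 -c "
from h import *
todo(O_+100*z_)"
```

```text
clock: 1.4
ee_pos: [545.0, 248.0, 312.8]
eef_rot: [-179.5, 25.6, 55.0]
wrist_force: [0.2, -0.7, 0.4]
width: 94.1
t 1.4 tcp [545.  248.  312.8] shift [-0.091  1.289  1.041] rot [ 0.     -0.0519  0.005 ] bar frame tcp [   9.9 -128.9  204. ] F bar [0.6 0.5 0.1] w 94.1 j [-38.  43.  11.  63.   3.  98.  27.]
```

```bash

python3 -m pendant '{"jaw":[-1,-1,-1,-1],"linear":[[-0.05,0.4,0],[-0.1,0.8,0],[-0.1,1,0.2],[-0.1,1,0.4]],"rot":[[0,-0.01,0],[0,-0.03,0],[0,-0.05,0],[0,-0.052,0.005]]}'
python3 -c "
from h import *
todo(O_+100*z_)"
```

```text
clock: 1.8
ee_pos: [611.2, 172.2, 276.4]
eef_rot: [-179.8, 35.0, 54.3]
wrist_force: [-1.4, 0.1, -1.7]
width: 94.2
t 1.8 tcp [611.2 172.2 276.4] shift [0.073 0.308 0.613] rot [0.0002 0.     0.0016] bar frame tcp [  7.5 -30.8 161.3] F bar [-0.4 -1.2 -1.8] w 94.2 j [-32.  53.  13.  52.   8. 106.  33.]
```

```bash

python3 -m pendant '{"jaw":[-1,-1,-1,-1],"linear":[[0.07,0.3,0.2],[0.07,0.31,0.6],[0.07,0.31,0.8],[0.07,0.31,0.8]],"rot":[[0,0,0],[0,0,0],[0,0,0],[0,0,0]]}'
python3 - <<'E'
from h import *
todo(O_-19*z_)
for n,(x0,x1,y0,y1) in dict(side=(200,350,110,230),top=(180,330,135,260)).items():
    im,d=r.get_image(n);np.savez(f"pics/{n}1.npz",im=im,d=d)
    cv2.imwrite(f"pics/{n}1.png",cv2.resize(im[y0:y1,x0:x1,::-1],None,fx=5,fy=4.8 if 0 else 5,interpolation=cv2.INTER_CUBIC)[:600])
E
```

```text
clock: 2.2
ee_pos: [609.2, 122.5, 208.5]
eef_rot: [-179.6, 35.0, 54.5]
wrist_force: [0.2, 0.5, 1.6]
width: 94.0
t 2.2 tcp [609.2 122.5 208.5] shift [0.025 0.034 1.01 ] rot [-0.0007  0.0003  0.0025] bar frame tcp [ 2.4 -3.2 82. ] F bar [ 0.5 -0.1  1.6] w 94.0 j [-30.  53.  13.  62.   9.  95.  34.]
```

View pics/side1.png

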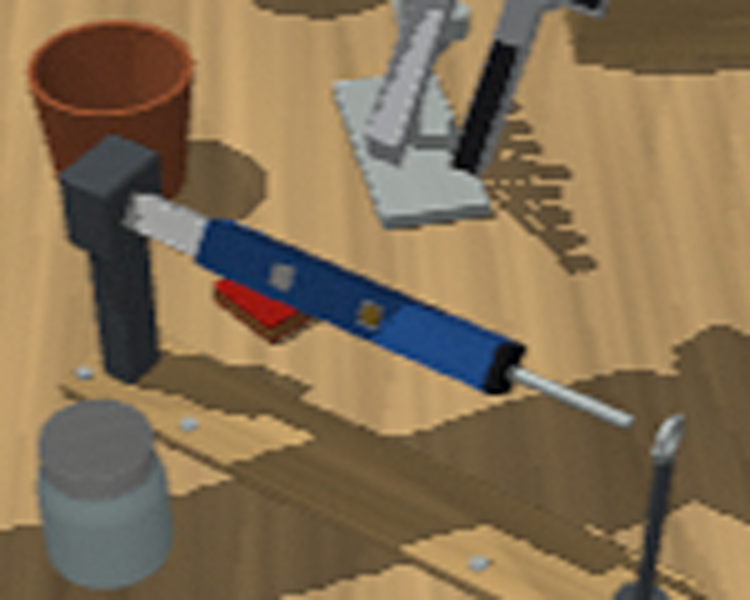

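View pics/top1.png

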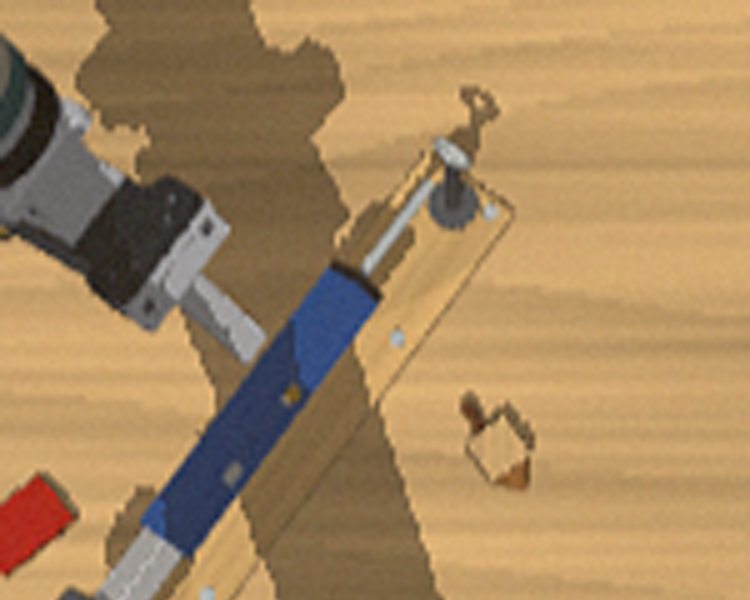

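```bash
python3 - <<'E'
from h import *
s,p,R=cur();X,Y,Z=R.as_matrix().T
for n,(x0,x1,y0,y1) in dict(side=(250,350,80,170),top=(180,280,150,235)).items():
    im=np.load(f"pics/{n}1.npz")['im'].copy()
    k=8 if n=='side' else 7;b=cv2.resize(im[y0:y1,x0:x1,::-1],None,fx=k,fy=k,interpolation=cv2.INTER_NEAREST)
    for sg in(-1,1):
        for a in(47,60):
            for w in(-8,8):
                u=proj(n,p+sg*a*X+w*Y);q=tuple(int((c-o+.5)*k) for c,o in zip(u,(x0,y0)));cv2.circle(b,q,3,(0,0,255) if sg>0 else (0,255,0),-1)
    u=proj(n,O_+18*x_);cv2.circle(b,tuple(int((c-o+.5)*k) for c,o in zip(u,(x0,y0))),3,(255,0,255),-1)
    for e in(-100,75):
      for c in((13,-13),(-13,13),(13,13)):
        u=proj(n,O_+c[0]*x_+c[1]*z_+e*y_);v=proj(n,O_+c[0]*x_+c[1]*z_+0*y_)
        cv2.line(b,*[tuple(int((c-o+.5)*k) for c,o in zip(g,(x0,y0))) for g in(u,v)],(0,255,255),1)
    cv2.imwrite(f'pics/{n}ov.png',b)
E
```

```text
(no output)
```

View pics/sideov.png

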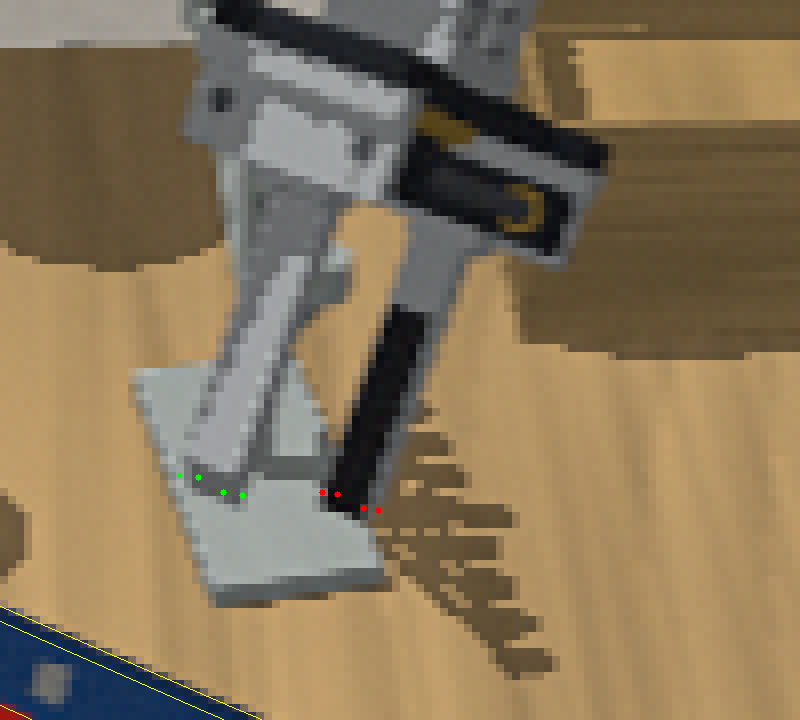

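View pics/topov.png

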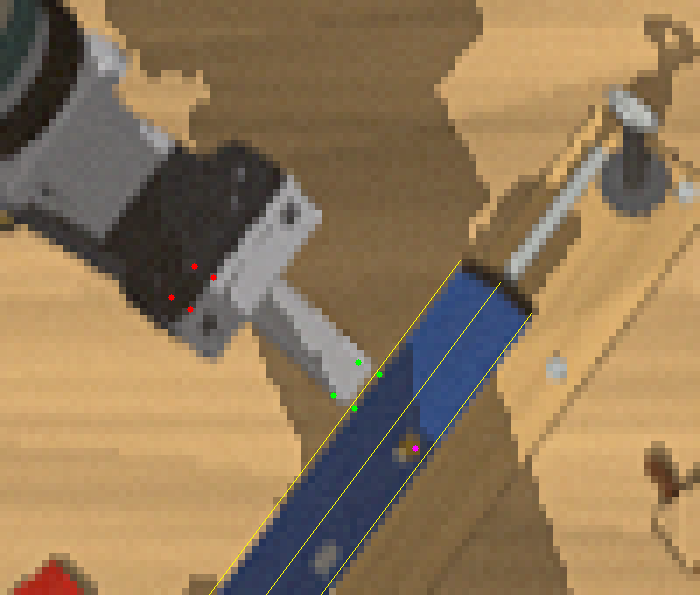

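```bash

python3 -m pendant '{"jaw":[-1,-1,-1,-1],"linear":[[0.02,0.03,0.35],[0.02,0.03,0.7],[0.02,0.03,1.0],[0.02,0.03,1.0]],"rot":[[0,0,0],[0,0,0.002],[0,0,0.002],[0,0,0.002]]}'
python3 - <<'E'
from h import *
todo(O_-19*z_)
s,p,R=cur();X,Y,Z=R.as_matrix().T
for n,(x0,x1,y0,y1) in dict(side=(230,330,110,190),top=(190,290,170,250)).items():
    im,d=r.get_image(n);np.savez(f"pics/{n}2.npz",im=im,d=d)
    cv2.imwrite(f"pics/{n}2.png",cv2.resize(im[y0:y1,x0:x1,::-1],None,fx=7,fy=7,interpolation=cv2.INTER_CUBIC)[:600])
E
```

```text
clock: 2.7
ee_pos: [579.8, 76.8, 126.5]
eef_rot: [-179.9, 34.9, 54.1]
wrist_force: [0.3, 0.3, 0.2]
width: 94.0
t 2.7 tcp [579.8  76.8 126.5] shift [-0.002  0.001  0.026] rot [-0.0002 -0.0003  0.0005] bar frame tcp [ -0.2  -0.1 -16.4] F bar [-0.2  0.1  0.4] w 94.0 j [-28.  54.  13.  75.   9.  81.  33.]
```

View pics/side2.png

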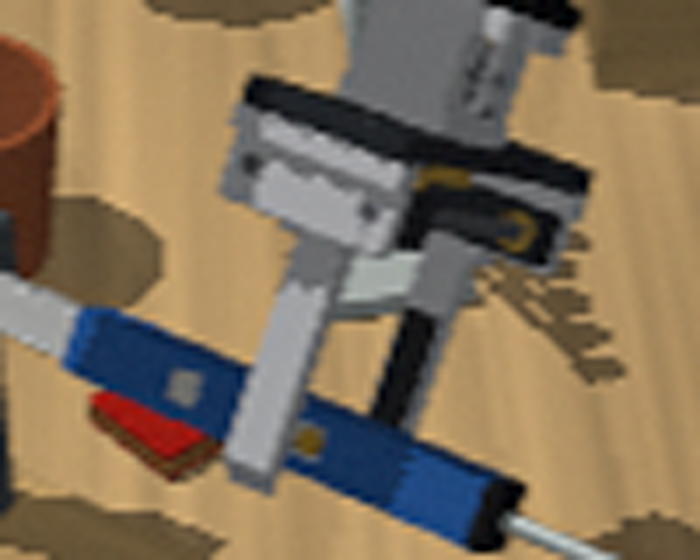

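View pics/top2.png

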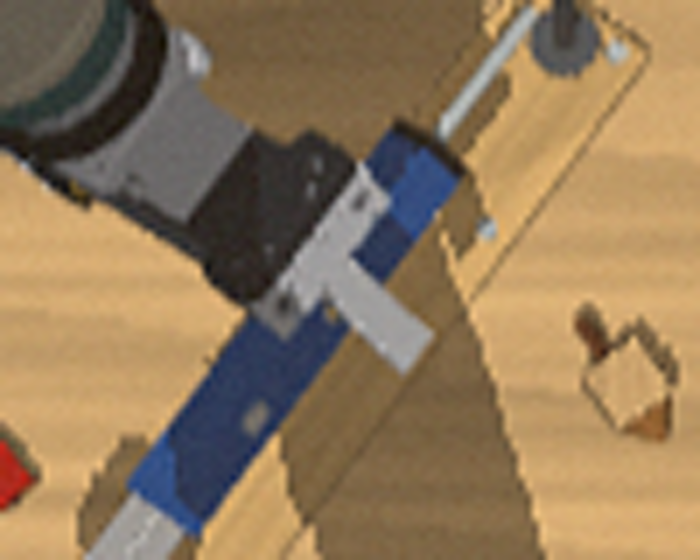

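```bash

python3 -m pendant '{"jaw":[0,0,0,0,0],"linear":[[0,0,0.02],[0,0,0.02],[0,0,0.02],[0,0,0.02],[0,0,0.02]],"rot":[[0,0,0],[0,0,0],[0,0,0],[0,0,0],[0,0,0]]}'
python3 - <<'E'
from h import *
todo(O_-19*z_)
for n,(x0,x1,y0,y1) in dict(side=(230,330,120,190),top=(200,280,180,240)).items():
    im,d=r.get_image(n);np.savez(f"pics/{n}3.npz",im=im,d=d)
    k=8 if n=='side' else 9
    cv2.imwrite(f"pics/{n}3.png",cv2.resize(im[y0:y1,x0:x1,::-1],None,fx=k,fy=k,interpolation=cv2.INTER_CUBIC)[:600])
E
```

```text
clock: 3.3
ee_pos: [581.0, 77.1, 126.1]
eef_rot: [179.9, 34.7, 54.1]
wrist_force: [-0.5, -0.2, 0.1]
width: 57.7
t 3.3 tcp [581.   77.1 126.1] shift [-0.013 -0.007  0.029] rot [ 0.0007 -0.0017  0.0004] bar frame tcp [ -1.2   0.7 -16.1] F bar [ 0.4 -0.2 -0.1] w 57.7 j [-28.  54.  13.  75.   9.  80.  33.]
```

View pics/side3.png

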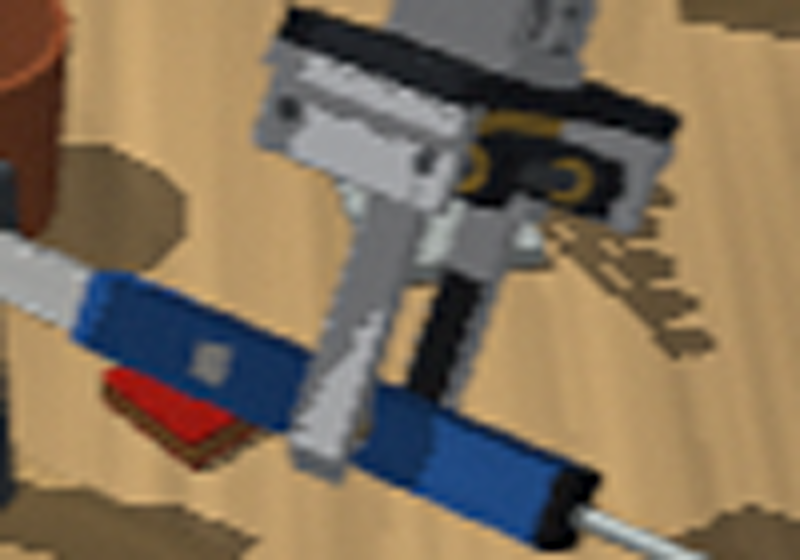

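View pics/top3.png

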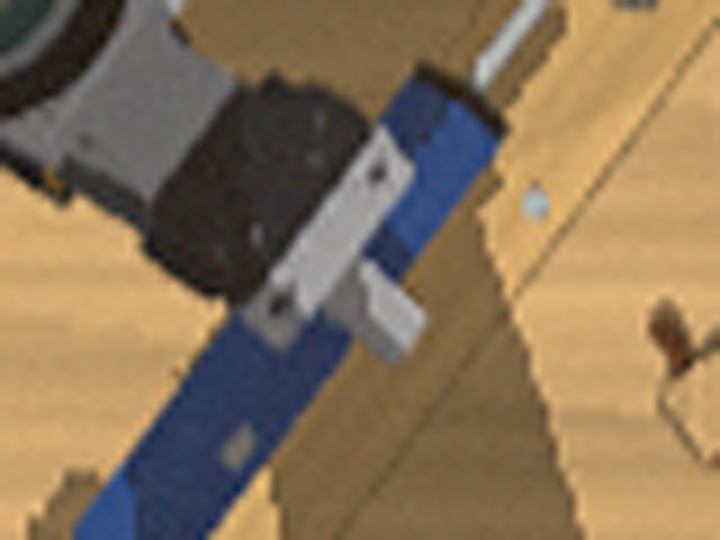

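```bash
python3 - <<'E'
from h import *
from scipy.optimize import least_squares
s,p,R=cur()
m={'side':(np.array([318/8+230-.5,462/8+120-.5]),np.array([273.6,172.4])),'top':(np.array([409/9+200-.5,342/9+180-.5]),np.array([237.9,213.4]))}
def f(q,x=None):
    e=[]
    for n in m:
        T=O_+q[0]*x_+q[1]*y_+q[2]*z_;e+=list(proj(n,T)-proj(n,O_+17*x_)-(m[n][0]-m[n][1]))
    return e
s_=least_squares(f,[41,0,-19]);print('tip outer in bar frame',s_.x,s_.fun)
g=lambda n:least_squares(lambda q:np.array(f([41.4,*q]))[slice(0,2) if n=='side' else slice(2,4)],[0,-19]).x
print(g('side'),g('top'))
E
```

```text
tip outer in bar frame [ 37.3227099    2.19403466 -12.07990588] [-0.02168442  0.00497254 -0.00283896 -0.02466262]
[  4.18149541 -11.16087451] [ 1.57192779 -7.73376449]
```

```bash

python3 -m pendant '{"jaw":[0.15,0.15,0.15,0.15],"linear":[[0,-0.02,0.03],[0,-0.02,0.03],[0,-0.02,0.03],[0,-0.02,0.03]],"rot":[[0,0,0],[0,0,0],[0,0,0],[0,0,0]]}'
python3 - <<'E'
from h import *
todo(O_-19*z_)
E
```

```text
clock: 3.8
ee_pos: [578.2, 76.8, 123.4]
eef_rot: [179.9, 34.7, 54.1]
wrist_force: [0.5, -0.6, 1.0]
width: 39.9
t 3.8 tcp [578.2  76.8 123.4] shift [-0.012  0.014 -0.005] rot [ 0.0006 -0.0016  0.0004] bar frame tcp [ -1.2  -1.4 -19.5] F bar [0.7 0.8 0.7] w 39.9 j [-28.  54.  13.  76.   9.  80.  32.]
```

Width 39.9, no contact. Close gradually, watching the side force.

```bash

python3 -m pendant '{"jaw":[0.25,0.25,0.25],"linear":[[0,0,0],[0,0,0],[0,0,0]],"rot":[[0,0,0],[0,0,0],[0,0,0]]}'
python3 -c "
from h import *
todo(O_-19*z_)"
python3 -m pendant '{"jaw":[0.35,0.35,0.35],"linear":[[0,0,0],[0,0,0],[0,0,0]],"rot":[[0,0,0],[0,0,0],[0,0,0]]}'
python3 -c "
from h import *
todo(O_-19*z_)"
```

```text
clock: 4.1
ee_pos: [578.1, 76.5, 123.6]
eef_rot: [179.9, 34.7, 54.1]
wrist_force: [-0.4, -0.6, 1.2]
width: 35.0
t 4.1 tcp [578.1  76.5 123.6] shift [-0.008  0.013 -0.004] rot [ 0.0006 -0.0014  0.0003] bar frame tcp [ -0.8  -1.3 -19.4] F bar [1.2 0.  0.5] w 35.0 j [-28.  54.  13.  76.   9.  80.  32.]
clock: 4.4
ee_pos: [577.7, 75.9, 123.9]
eef_rot: [179.9, 34.8, 54.0]
wrist_force: [-2.2, -2.8, 3.1]
width: 30.3
t 4.4 tcp [577.7  75.9 123.9] shift [-0.001  0.012 -0.006] rot [ 0.0005 -0.001   0.0002] bar frame tcp [ -0.1  -1.2 -19.6] F bar [ 4.6 -0.1  0.5] w 30.3 j [-28.  54.  13.  76.   9.  80.  32.]
```

```bash

python3 -m pendant '{"jaw":[0.6,0.6,0.6,0.6],"linear":[[0,0,0],[0,0,0],[0,0,0],[0,0,0]],"rot":[[0,0,0],[0,0,0],[0,0,0],[0,0,0]]}'
python3 - <<'E'
from h import *
todo(O_-19*z_)
for n,(x0,x1,y0,y1) in dict(side=(230,330,120,190),top=(200,280,180,240)).items():
    im,d=r.get_image(n);np.savez(f"pics/{n}4.npz",im=im,d=d)
    k=8 if n=='side' else 9
    cv2.imwrite(f"pics/{n}4.png",cv2.resize(im[y0:y1,x0:x1,::-1],None,fx=k,fy=k,interpolation=cv2.INTER_CUBIC)[:600])
E
```

```text
clock: 4.8
ee_pos: [578.2, 76.5, 123.4]
eef_rot: [179.9, 34.7, 54.1]
wrist_force: [-1.8, -2.9, 2.8]
width: 26.0
t 4.8 tcp [578.2  76.5 123.4] shift [-0.009  0.012 -0.006] rot [ 0.0007 -0.0014  0.0004] bar frame tcp [ -0.9  -1.2 -19.5] F bar [4.4 0.3 0.4] w 26.0 j [-28.  54.  13.  76.   9.  80.  32.]
```

View pics/side4.png

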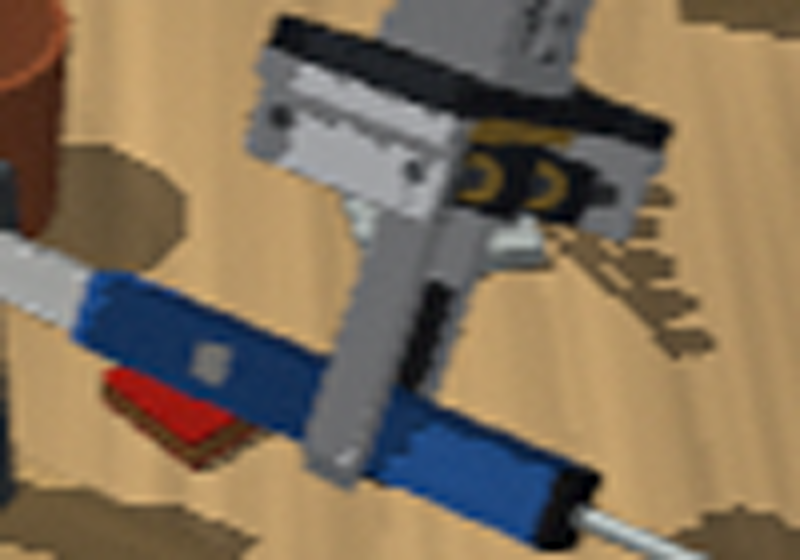

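View pics/top4.png

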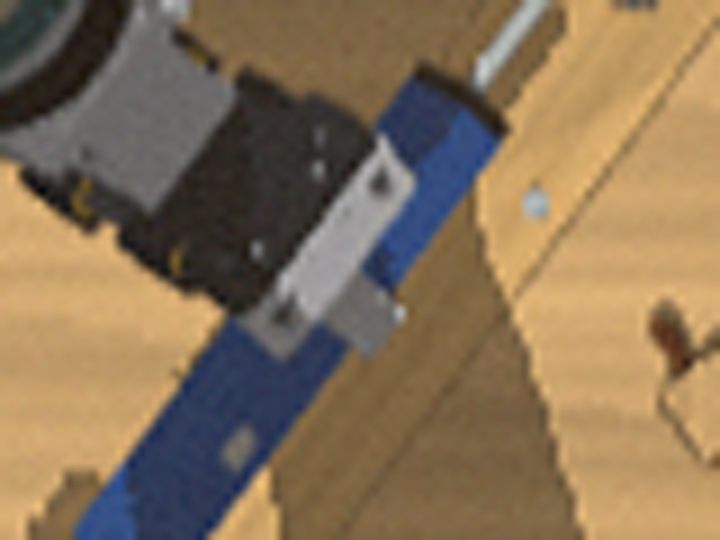

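```bash

python3 -m pendant '{"jaw":[1,1,1,1,1],"linear":[[0,0.01,0],[0,0.02,0],[0,0.03,0],[0,0.04,0],[0,0.04,0]],"rot":[[0,0,0],[0,0,0],[0,0,0],[0,0,0],[0,0,0]]}'
python3 -c "
from h import *
todo(O_-19*z_)"
```

```text
clock: 5.4
ee_pos: [578.9, 75.9, 123.4]
eef_rot: [-179.7, 34.8, 54.2]
wrist_force: [-8.4, 0.2, 5.1]
width: 25.7
t 5.4 tcp [578.9  75.9 123.4] shift [-0.009  0.003 -0.006] rot [-0.0009 -0.001   0.001 ] bar frame tcp [ -0.9  -0.3 -19.6] F bar [ 6.8 -6.9  1.5] w 25.7 j [-28.  54.  13.  75.   9.  80.  33.]
```

```bash

python3 -m pendant '{"jaw":[1,1,1,1,1],"linear":[[0,0.01,0],[0,0.02,0],[0,0.03,0],[0,0.04,0],[0,0.04,0]],"rot":[[0,0,0],[0,0,0],[0,0,0],[0,0,0],[0,0,0]]}'
python3 -c "
from h import *
todo(O_-19*z_)"
```

```text
clock: 5.9
ee_pos: [581.9, 73.8, 123.4]
eef_rot: [-179.7, 34.8, 54.2]
wrist_force: [-8.9, 1.0, 5.5]
width: 25.7
t 5.9 tcp [581.9  73.8 123.4] shift [-0.009 -0.033 -0.006] rot [-0.0011 -0.001   0.0011] bar frame tcp [ -0.9   3.3 -19.6] F bar [ 6.8 -7.8  2. ] w 25.7 j [-28.  54.  13.  75.   9.  80.  33.]
```

```bash

python3 -m pendant '{"jaw":[1,1,1,1],"linear":[[0,0.02,0],[0,0.04,0],[0,0.06,0],[0,0.06,0]],"rot":[[0,0,0],[0,0,0],[0,0,0],[0,0,0]]}'
cat > look.py <<'E'
from h import *
import sys
todo(O_-19*z_)
for n,(x0,x1,y0,y1) in dict(side=(220,350,120,195),top=(200,290,160,240)).items():
    im,d=r.get_image(n);k=6 if n=='side' else 7
    cv2.imwrite(f"pics/{n}{sys.argv[1]}.png",cv2.resize(im[y0:y1,x0:x1,::-1],None,fx=k,fy=k,interpolation=cv2.INTER_CUBIC)[:600])
    # sleeve far (black cap)/clamp end in along coordinate from blue mask
    hsv=cv2.cvtColor(im,cv2.COLOR_RGB2HSV);M=cv2.inRange(hsv,(105,110,40),(128,255,255));M[:,:200]=0;M[:,310:]=0;M[:150]=0;M[270:]=0
    a=proj(n,O_);b=proj(n,O_+50*y_);w=(b-a)/50;g=w/(w@w)
    v,u=np.nonzero(M);P=np.c_[u,v]-a;al=P@g;q=abs(P@np.array([-w[1],w[0]]))/np.linalg.norm(w);al=al[q<12]
    print(n,'blue along',np.percentile(al,[0.5,99.5]).round(1))
E
python3 look.py 5
```

```text
clock: 6.3
ee_pos: [583.5, 72.5, 123.4]
eef_rot: [-179.2, 34.9, 54.4]
wrist_force: [-15.4, 4.2, 9.1]
width: 25.6
t 6.3 tcp [583.5  72.5 123.4] shift [-0.009 -0.054 -0.006] rot [-0.0032 -0.0004  0.0018] bar frame tcp [ -0.9   5.4 -19.6] F bar [  9.8 -14.9   4.2] w 25.6 j [-27.  55.  13.  74.   9.  81.  33.]
side blue along [-102.    76.1]
top blue along [-103.7   77.6]
```

View pics/side5.png

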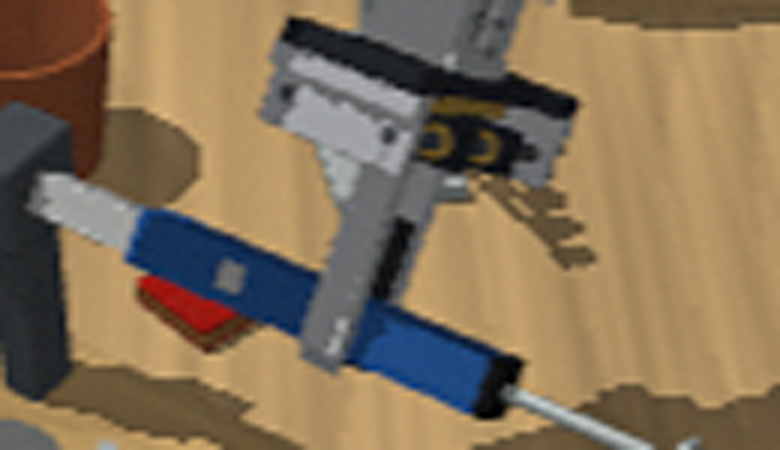

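```bash
python3 - <<'E'
from h import *
for i in(0,1,4):
  for n in('side','top'):
    im=np.load(f"pics/{n}{i}.npz")['im']
    hsv=cv2.cvtColor(im,cv2.COLOR_RGB2HSV);M=cv2.inRange(hsv,(105,110,40),(128,255,255));M[:,:200]=0;M[:,310:]=0;M[:150]=0;M[270:]=0
    a=proj(n,O_);b=proj(n,O_+50*y_);w=(b-a)/50;g=w/(w@w)
    v,u=np.nonzero(M);P=np.c_[u,v]-a;al=P@g;q=abs(P@np.array([-w[1],w[0]]))/np.linalg.norm(w);al=al[q<12]
    print(i,n,'blue along',np.percentile(al,[0.5,99.5]).round(1))
E
```

```text
0 side blue along [-108.2   69.6]
0 top blue along [-110.7   71.6]
1 side blue along [-108.2   69.6]
1 top blue along [-110.2   72. ]
4 side blue along [-108.3   69.7]
4 top blue along [-111.1   71.2]
```

```bash

python3 -m pendant '{"jaw":[1,1,1,1],"linear":[[0,0.02,0],[0,0.04,0],[0,0.04,0],[0,0.04,0]],"rot":[[0,0,0],[0,0,0],[0,0,0],[0,0,0]]}'
python3 -c "
from h import *
todo(O_-19*z_)"
```

```text
clock: 6.8
ee_pos: [590.2, 67.7, 123.4]
eef_rot: [-179.7, 34.8, 54.2]
wrist_force: [-6.5, 0.5, 5.6]
width: 25.6
t 6.8 tcp [590.2  67.7 123.4] shift [-0.009 -0.137 -0.005] rot [-0.001 -0.001  0.001] bar frame tcp [ -1.   13.7 -19.6] F bar [ 6.  -5.6  2.6] w 25.6 j [-27.  55.  13.  74.   9.  81.  34.]
```

```bash

python3 -m pendant '{"jaw":[1,1,1,1,1,1,1],"linear":[[0,0.03,0],[0,0.06,0],[0,0.1,0],[0,0.14,0],[0,0.18,0],[0,0.22,0],[0,0.22,0]],"rot":[[0,0,0],[0,0,0],[0,0,0],[0,0,0],[0,0,0],[0,0,0],[0,0,0]]}'
python3 look.py 6
```

```text
clock: 7.5
ee_pos: [609.1, 54.1, 123.4]
eef_rot: [-179.8, 34.8, 54.2]
wrist_force: [-5.5, -1.0, 4.7]
width: 26.2
t 7.5 tcp [609.1  54.1 123.4] shift [-0.009 -0.369 -0.004] rot [-0.0005 -0.0012  0.0008] bar frame tcp [ -1.   36.9 -19.5] F bar [ 6.  -3.9  1.6] w 26.2 j [-26.  56.  13.  71.  10.  82.  35.]
side blue along [-73.2 106.6]
top blue along [-71.1 108.6]
```

```bash
echo
```

```text
(no output)
```

View pics/side6.png

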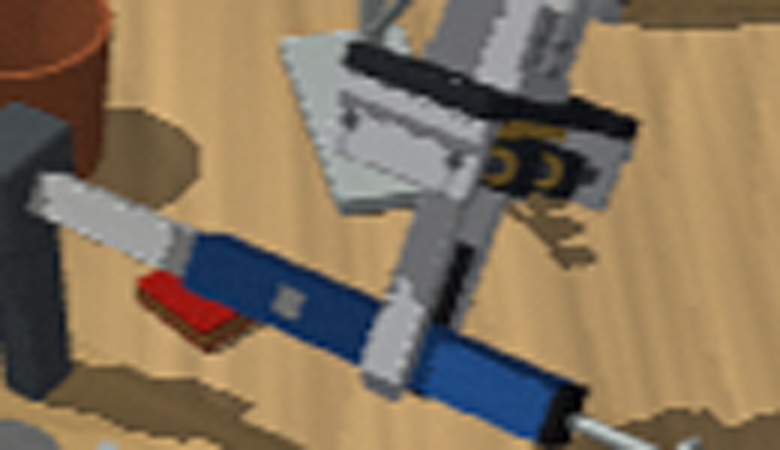

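View pics/top6.png

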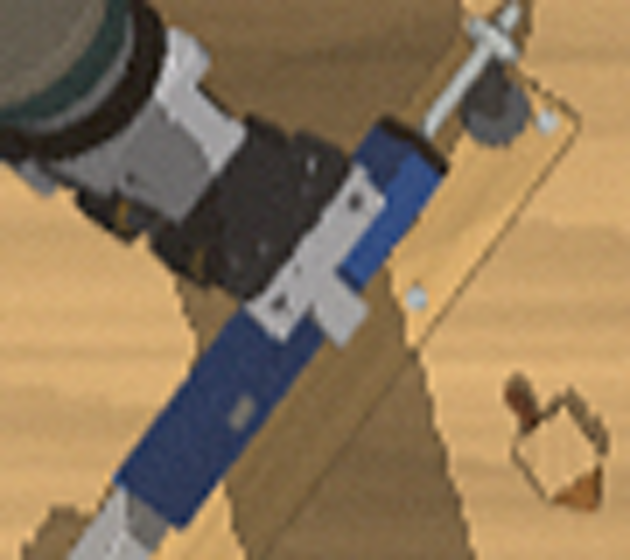

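```bash

python3 -m pendant '{"jaw":[1,1,1,1],"linear":[[0,0.03,0],[0,0.06,0],[0,0.08,0],[0,0.1,0]],"rot":[[0,0,0],[0,0,0],[0,0,0],[0,0,0]]}'
python3 -c "
from h import *
todo(O_-19*z_)"
python3 -m pendant '{"jaw":[1,1,1],"linear":[[0,0.01,0],[0,0.025,0],[0,0.04,0]],"rot":[[0,0,0],[0,0,0],[0,0,0]]}'
python3 -c "
from h import *
todo(O_-19*z_)"
```

```text
clock: 8.0
ee_pos: [615.9, 49.2, 123.4]
eef_rot: [-179.6, 34.8, 54.2]
wrist_force: [-9.7, 1.7, 6.1]
width: 25.9
t 8.0 tcp [615.9  49.2 123.4] shift [-0.009 -0.453 -0.003] rot [-0.0012 -0.001   0.0011] bar frame tcp [ -1.1  45.3 -19.5] F bar [ 7.  -8.8  2.5] w 25.9 j [-25.  56.  13.  70.  10.  83.  36.]
clock: 8.3
ee_pos: [620.6, 45.8, 123.4]
eef_rot: [-179.9, 34.8, 54.2]
wrist_force: [-4.3, -1.7, 3.9]
width: 26.0
t 8.3 tcp [620.6  45.8 123.4] shift [-0.01  -0.511 -0.005] rot [-0.0001 -0.0012  0.0008] bar frame tcp [ -1.1  51.1 -19.5] F bar [ 5.4 -2.4  1. ] w 26.0 j [-25.  57.  14.  69.  10.  83.  36.]
```

```bash

python3 -m pendant '{"jaw":[1,1,1],"linear":[[0,0.015,0],[0,0.03,0],[0,0.03,0]],"rot":[[0,0,0],[0,0,0],[0,0,0]]}'
python3 -c "
from h import *
todo(O_-19*z_)"
python3 -m pendant '{"jaw":[1,1,1],"linear":[[0,0.015,0],[0,0.03,0],[0,0.03,0]],"rot":[[0,0,0],[0,0,0],[0,0,0]]}'
python3 -c "
from h import *
todo(O_-19*z_)"
```

```text
clock: 8.6
ee_pos: [624.6, 43.0, 123.4]
eef_rot: [179.9, 34.7, 54.1]
wrist_force: [-2.7, -1.5, 3.9]
width: 25.5
t 8.6 tcp [624.6  43.  123.4] shift [-0.011 -0.56  -0.006] rot [ 0.0006 -0.0016  0.0003] bar frame tcp [ -1.1  56.  -19.5] F bar [ 4.5 -1.3  1.6] w 25.5 j [-24.  57.  14.  68.  10.  83.  36.]
clock: 8.9
ee_pos: [626.2, 41.8, 123.4]
eef_rot: [-180.0, 34.7, 54.1]
wrist_force: [-6.2, -0.4, 4.0]
width: 26.2
t 8.9 tcp [626.2  41.8 123.4] shift [-0.01  -0.58  -0.005] rot [ 0.0001 -0.0014  0.0005] bar frame tcp [ -1.1  58.  -19.5] F bar [ 5.6 -4.8  1. ] w 26.2 j [-24.  57.  14.  68.  10.  83.  37.]
```

```bash
python3 look.py 7
```

```text
t 8.9 tcp [626.2  41.8 123.4] shift [-0.01  -0.58  -0.005] rot [ 0.0001 -0.0014  0.0005] bar frame tcp [ -1.1  58.  -19.5] F bar [ 5.6 -4.8  1. ] w 26.2 j [-24.  57.  14.  68.  10.  83.  37.]
side blue along [-53.6 107.6]
top blue along [-50.1 129.4]
```

View pics/side7.png

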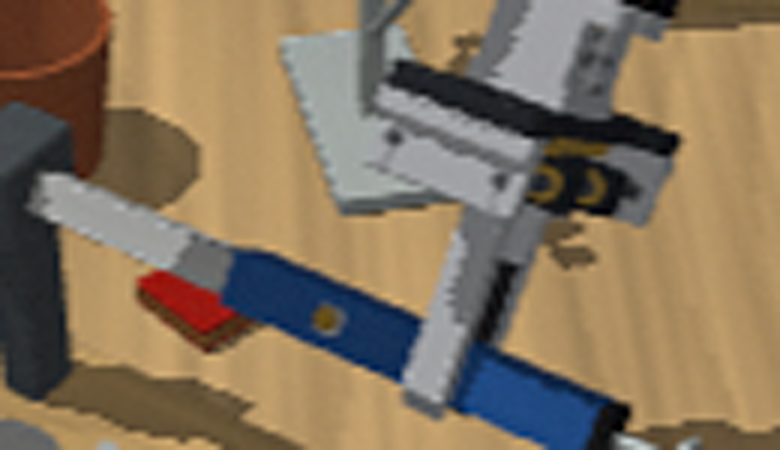

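View pics/top7.png

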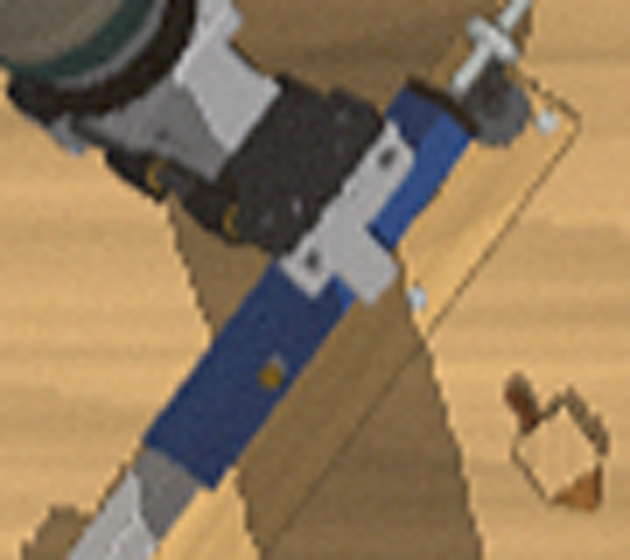

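```bash

python3 -m pendant '{"jaw":[1,1,1],"linear":[[0,0.015,0],[0,0.03,0],[0,0.03,0]],"rot":[[0,0,0],[0,0,0],[0,0,0]]}'
python3 -c "
from h import *
todo(O_-19*z_)"
```

```text
clock: 9.3
ee_pos: [626.7, 41.5, 123.4]
eef_rot: [-179.7, 34.8, 54.2]
wrist_force: [-9.6, 0.7, 5.7]
width: 25.6
t 9.3 tcp [626.7  41.5 123.4] shift [-0.01  -0.586 -0.002] rot [-0.0011 -0.0011  0.001 ] bar frame tcp [ -1.2  58.6 -19.4] F bar [ 7.4 -8.2  1.8] w 25.6 j [-24.  57.  14.  68.  10.  83.  37.]
```

```bash

python3 -m pendant '{"jaw":[1,1,1],"linear":[[0,0.01,0],[0,0.02,0],[0,0.02,0]],"rot":[[0,0,0],[0,0,0],[0,0,0]]}'
python3 -c "
from h import *
todo(O_-19*z_)"
```

```text
clock: 9.6
ee_pos: [626.9, 41.2, 123.4]
eef_rot: [-179.5, 34.9, 54.3]
wrist_force: [-13.0, 2.6, 6.9]
width: 25.9
t 9.6 tcp [626.9  41.2 123.4] shift [-0.009 -0.589 -0.001] rot [-0.002  -0.0008  0.0013] bar frame tcp [ -1.1  58.9 -19.5] F bar [  8.4 -12.    2.5] w 25.9 j [-24.  57.  14.  67.  10.  84.  37.]
```

Solid stop at 12 N. I'll relax the pull, open, then retract.

```bash

python3 -m pendant '{"jaw":[1,1,1],"linear":[[0,-0.02,0],[0,-0.05,0],[0,-0.05,0]],"rot":[[0,0,0],[0,0,0],[0,0,0]]}'
python3 -m pendant '{"jaw":[-1,-1,-1,-1,-1,-1,-1,-1],"linear":[[0,0,0],[0,0,0],[0,0,0],[0,0,0],[0,0,0],[0,0,0],[0,0,0],[0,0,0]],"rot":[[0,0,0],[0,0,0],[0,0,0],[0,0,0],[0,0,0],[0,0,0],[0,0,0],[0,0,0]]}'
python3 -c "
from h import *
todo(O_-19*z_)"
```

```text
clock: 9.9
ee_pos: [626.1, 41.9, 123.4]
eef_rot: [-180.0, 34.7, 54.1]
wrist_force: [-4.8, -1.1, 3.8]
width: 25.8
clock: 10.7
ee_pos: [626.9, 41.6, 123.4]
eef_rot: [179.9, 34.7, 54.1]
wrist_force: [0.2, 0.8, 0.2]
width: 86.5
t 10.7 tcp [626.9  41.6 123.4] shift [-0.012 -0.587 -0.004] rot [ 0.0006 -0.0017  0.0004] bar frame tcp [ -1.3  58.7 -19.3] F bar [-0.5 -0.3  0.6] w 86.5 j [-24.  57.  14.  68.  10.  83.  37.]
```

```bash

python3 -m pendant '{"jaw":[-1,-1,-1,-1,-1],"linear":[[0,0,-0.25],[0,0,-0.5],[0,0,-0.75],[0,0,-0.95],[0,0,-0.95]],"rot":[[0,0,0],[0,0,0],[0,0,0],[0,0,0],[0,0,0]]}'
python3 look.py 8; python3 - <<'E'
from h import *
im,d=r.get_image('side');cv2.imwrite('pics/sidefull8.png',im[:,:,::-1]);print(r.state()['wrist_force'])
im,d=r.get_image('top');cv2.imwrite('pics/topfull8.png',im[:,:,::-1])
E
```

```text
clock: 11.2
ee_pos: [660.3, 87.1, 203.3]
eef_rot: [179.7, 34.4, 54.1]
wrist_force: [-0.0, 0.7, -0.0]
width: 93.9
t 11.2 tcp [660.3  87.1 203.3] shift [-0.026 -0.594  0.971] rot [ 0.0017 -0.0031  0.0004] bar frame tcp [-1.8 58.9 78.5] F bar [-0.5 -0.4  0.3] w 93.9 j [-25.  57.  14.  54.  10.  97.  38.]
side blue along [-53.4 107. ]
top blue along [-49.6 130. ]
[-0.64012737 -0.44734682 -0.30843157]
```

View pics/side8.png

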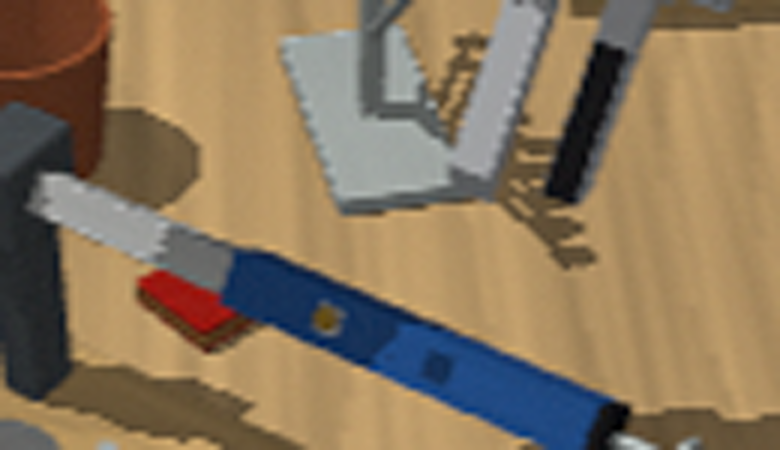

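View pics/top8.png

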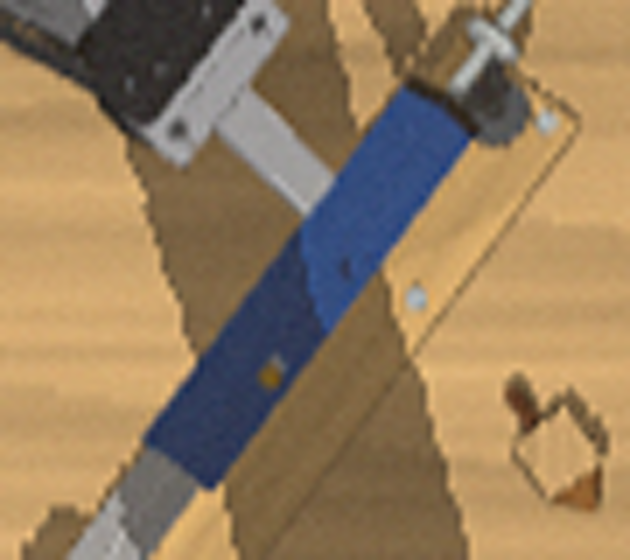

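View pics/topfull8.png

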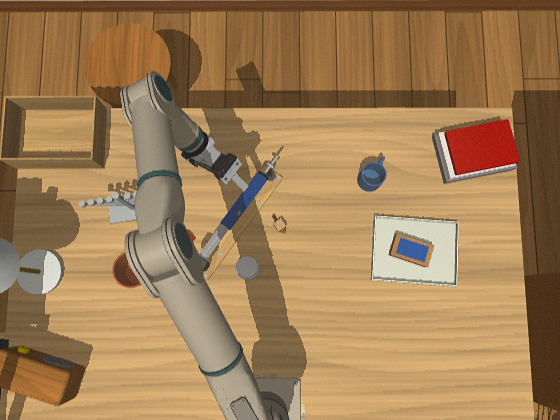

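```bash
python3 -c "
from station import r
print(r.sign_off(), r.state()['clock'])"
```

```text
the job is handed in; nothing more can be done
the job is handed in; nothing more can be done
```

The rail is extended by one hole and handed in: the brass pin is up in the sleeve's second hole and the steel rod end is through the eyelet.

**What I did:** I gripped the sleeve over the pin. The fingers closed to 26 mm, so the pin was flush. I then slid the sleeve about 60 mm until it stopped dead.

**The click:** At the stop, the last 2 mm of commanded pull moved it only 0.3 mm, and the force rose to 12 N. The highest pull I read was 15 N, while ducking the pin under the wall at the start. That is below the 36 N that bends the pin, though I only read the force between moves. I eased the pull off before opening the fingers, then backed about 100 mm away, at 11.2 s on the clock.

**Last checks:**
- **Pin and rod:** The final pictures show the brass pin in the second hole, the first hole empty and the rod through the eyelet. The sleeve had not moved after release.
- **Robot:** Nothing is touching the gripper; the wrist force reads below 1 N.
- **Other things on the sill:** They look unmoved. The arm hides part of the menorah, planter and matchbox in the top view. I did not measure their positions.

**What disagreed:** The two cameras differed by about 3 mm on the bar's sideways position, so I used the middle. The distance between holes measured about 56 mm in the pictures, against 59–60 mm of actual travel at the stop. That is a little more than the hole's 1.5 mm of play and the calibration error would explain.

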